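# Seat the sawn model's sections on their base

## Robot

A 7-joint arm with a two-finger parallel gripper is mounted at the origin on the work surface. World frame = base frame: x ahead of the robot, y to its left, z up, the work surface at z = 0. Lengths are in m, angles in rad, forces in N, time in s.
With the tool pointing down it reaches from about 0.35 to 0.9 m from the base axis. Payload 8.1 kg.
Tool frame: the origin (TCP) lies where the fingers leave the gripper's body, on its centre line; the fingertips stand 66 mm ahead of it and the grasp point (between the pads) lies 47 mm ahead of it (arm.tip_reach is the distance from the TCP to the fingertips, in m); z points along the fingers, y is the direction in which the jaws open and shut (so a half turn about z gives the same grasp; the last joint's range is limited). The gripper opens to 92 mm and grips with 3 to 60 N. Pads are 19 mm wide; open, the fingers measure 130 mm over their backs; the gripper's body (75 mm by 190 mm) begins 47 mm behind the grasp point.
Start: joints at [1.22, 0.434, 0.025, 1.573, -0.012, 1.134, -0.075], TCP at [0.153, -0.606, 0.292] pointing down, gripper open.
Joint ranges: [-2.62, 2.62], [-0.44, 2.09], [-1.27, 1.32], [0.08, 2.57], [-1.32, 4.46], [0.12, 2], [-2.74, 2.74]. Speed limits (rad/s): [2.22, 2.22, 3.01, 3.01, 3.14, 3.14, 3.14].

## Interface

Orientations are given as a rotation vector (axis times angle).
In Python, from cell import arm gives the robot as it stands.
- The arm moves only by the tool carry_out, never from a script. Its argument "plan" is a list of rows, each a list of 5 numbers: the shift along the world's x, y, z in cm, then the turn about the world's z in rad, then the finger opening in cm, from 0 to 9.18. In form: [[tx, ty, tz, spin, fingers], ...]. A call has 1 to 20 rows; each row is the pose to reach, as a shift and turn from the pose measured when the call began; what a row does not reach only later rows make up. A row lasts 1/10 s, in which the tool goes at most 50 mm and 8.59 degrees, less where a joint would pass 70% of its speed; a pose out of reach is approached as far as the arm can. A call with a gripper value outside its range is refused whole. The fingers move at their own pace and stop on an object; "squeeze" is the grip in N (left out, the last holds). Time passes only in rows, so rows that repeat a pose let the fingers close. It gives the time, the measured TCP pose, the force and the opening at its end, in the units of the state.
- arm.observe(): the state, without advancing time (a new reading comes with each control period).
- arm.get_image(name): name is "scene" or "side" or "wrist"; returns (picture, depth): 400x640x3 uint8, red, green, blue; 400x640 float32, m along the optical axis (not along the pixel's ray), 0 where there is no reading.
- arm.get_calibration(name): a dict with "intrinsics" (3x3 intrinsics, pixels), "rvec" (rotation vector, rad) and "tvec" (3), from world to camera coordinates, as OpenCV has them; the wrist camera has in their place "tool_from_camera" (4x4, takes a point from camera to tool coordinates, whose origin is the TCP and whose axes are the flange's). Camera axes: x right, y down, z forward; pixel columns grow to the right and rows downward; lengths in m; the calibration is good to about 2 mm. The wrist camera is an equidistant fisheye: a pixel r from the principal point sees the ray r / f radians off the axis. A picture is of the moment at which its call begins: read the wrist's pose just before it. get_calibration takes no time and is no camera call.
- arm.sign_off(): hands the job in, once; it reports no verdict.
The state is a dict: "clock": time; "joints": joint angles; "dq": joint speeds; "joint_efforts": joint torques, N m; "position": TCP position; "ee_rot": TCP orientation; "force": force on the tool from outside, world axes, zero at the start; "ft_torque": the same for the moment, N m; "width": opening from 0.0 (shut) to 1.0 (fully open).
Only numpy, scipy, OpenCV 4.12 (cv2) and the standard library are available. Lean on these libraries where they do the work, as an engineer would, in place of code of your own. Each camera call takes 0.05 s, during which the arm holds its last target. There are 200 camera calls.

## Task

The grey stone arch has been sawn behind each canine into three sections, and all three stand a few millimetres proud on their brass dowel pins above the pink base in the vise. Press them fully home one at a time with a light fingertip on the biting surface: first the left side section (left as seen from the robot), then the right side section, and last the front section, which closes the arch between the other two. The stone chips, so press gently; do not pull a section up, and leave the wax carvers, the spatula and the glass dish where they lie.

Things in the scene. Friction and masses are not known exactly. Their poses are not given: they have to be found in the camera images.
- vise: small steel screw vise, fixed, gripping a pink base (68 mm wide, 58 mm long, top 50 mm above the worktop) with a grey horseshoe arch of 14 teeth on it. Origin: on the worktop under the arch's middle. x runs from the knurled knob (end at x = -118 mm, robot's side) past the front teeth (-22 mm) to the molars (+x, where the arch is open); y is to the left seen from the robot
- left_section (a joint): height (m) of the left section (two premolars, two molars, +y side) above home: 0 is home, its underside flat on the pink base; starts 4 to 8 mm up. It slides straight down on its pins and stays where it is left: about 2 N moves it, no spring back, hard stop at 0; in all 16 mm of slide
- right_section (a joint): the same for the right side section (two premolars and two molars, -y side of the arch)
- front_section (a joint): the same for the front section (the six front teeth, canine to canine, at the -x end of the arch)
- left_top (a point): point on the biting surface of the left section, where its two molars meet, at x = 13, y = 24 mm from the vise's origin; it moves with the section, and is 70 mm above the worktop when home. The section is 20 mm tall, its molars 10 mm wide; the front section begins 23 mm farther round the arch
- right_top (a point): the same point on the right section, at x = 13, y = -24 mm from the vise's origin, also 70 mm above the worktop when home
- front_top (a point): point on the edges of the two middle front teeth, at x = -22.5, y = 0 mm from the vise's origin; the edges are about 3 mm thick and 70 mm above the worktop when the section is home
- carver_leaf: loose wax carver with an ivory handle 10 mm square and 100 mm long, brass ferrules and a steel leaf blade, 186 mm over all, lying beside the vise; origin under its middle, x along it
- carver_ball: loose wax carver like the other but with a small steel ball end; origin under its middle, x along it
- spatula: loose chrome spatula, 183 mm long, up to 16 mm wide and 6 mm high, lying beside the vise; origin near its middle, x along it to the blade
- dappen_dish: loose squat amber glass dish, 40 mm across and 26 mm high, standing beside the vise; origin under its centre

How it is judged:
By the outcome, as a careful person would: the job done as asked, in the order asked, and still so for the second after the job is handed in, with the robot touching nothing.
It also fails if it takes over 35 s, if anything falls off the work surface, if the arm or the gripper's body presses on something with over 40 N, if the wrist force passes 120 N, or if a joint passes its speed limit or range.

## Working session

There is one attempt and no reset: what is moved stays moved. The work goes in short steps, Python scripts to look and compute and a tool call to move; the robot and the scene stay as the last step left them, time stands still between calls to the robot, and variables do not carry over. Pictures are saved under pics/ and viewed, about 8 in all and at most 12, crops included, and the job is handed in when it is done.

Besides the shell and the picture viewer there is one more tool, called after ">>>" as name([rows], argument=value, ...), one row to a line, values as JSON. carry_out: Moves the arm, as the interface text tells. Its arguments: {"type":"object","properties":{"plan":{"type":"array"},"squeeze":{"type":"number"}},"required":["plan"]}

```bash
mkdir -p pics; cat > h.py <<'E'
import numpy as np, cv2
from cell import arm
def P(name,u,v,d):
    c=arm.get_calibration(name);K=np.array(c["intrinsics"]);R=cv2.Rodrigues(np.array(c["rvec"],float))[0];t=np.array(c["tvec"],float).ravel()
    return R.T@(d*np.linalg.inv(K)@[u,v,1]-t)
def cloud(name,D):
    c=arm.get_calibration(name);K=np.array(c["intrinsics"]);R=cv2.Rodrigues(np.array(c["rvec"],float))[0];t=np.array(c["tvec"],float).ravel()
    v,u=np.mgrid[:D.shape[0],:D.shape[1]]
    X=np.stack([u,v,np.ones_like(u)],-1)@np.linalg.inv(K).T*D[...,None]
    return (X-t)@R
E
python3 - <<'E'
from h import *
for n in("scene","side"):
    I,D=arm.get_image(n);cv2.imwrite(f"pics/{n}0.png",I[...,::-1]);np.save(n+"0.npy",D)
    c=arm.get_calibration(n);R=cv2.Rodrigues(np.array(c["rvec"],float))[0];print(n,-R.T@np.array(c["tvec"]).ravel(),R[2],c["intrinsics"])
s=arm.observe();print(s)
E
```

```text
scene [ 0.90976413 -0.53594573  0.74138934] [-0.32885041  0.63401931 -0.69991208] [[450.11432516   0.         321.33162718]
 [  0.         450.11432516 198.57821454]
 [  0.           0.           1.        ]]
side [ 0.32370923 -0.43324062  0.63349442] [ 0.31274624  0.64654729 -0.69582066] [[380.95692161   0.         318.58107219]
 [  0.         380.95692161 199.65599256]
 [  0.           0.           1.        ]]
{'clock': 0.1, 'joints': array([ 1.22040386,  0.43513888,  0.02498136,  1.5739802 , -0.01158444,
        1.13401016, -0.07509608]), 'dq': array([ 0.00027425, -0.00160328,  0.00148015, -0.00405329,  0.00041859,
        0.00025862, -0.00021547]), 'joint_efforts': array([ 3.35029450e-03, -6.69123960e+01,  9.88459401e-01, -3.15141749e+01,
       -6.03342941e-02,  3.75350390e-02,  7.43967780e-05]), 'position': array([ 0.15315162, -0.60557609,  0.29154247]), 'ee_rot': array([-3.11617838e+00, -3.87966546e-01,  4.92843475e-04]), 'force': array([-0.74215263, -0.02532299, -0.37917394]), 'ft_torque': array([ 0.01890791,  0.00540865, -0.02911739]), 'width': 0.9986667420492142}
```

View pics/scene0.png

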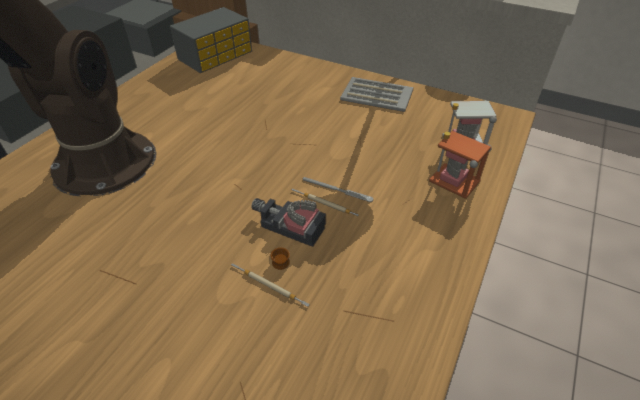

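View pics/side0.png

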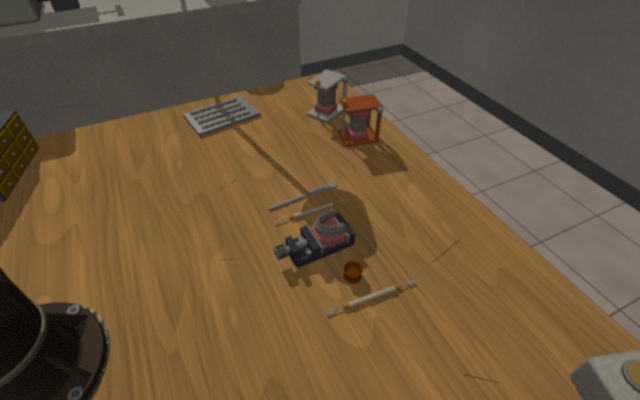

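The vise is at about (293,217) in the scene view and (318,240) in the side view. The knob points toward the robot, a carver and the spatula lie on the left, and the dish and another carver on the right. Next I'll take enlarged crops and a height map.

```bash
python3 - <<'E'
from h import *
A=cv2.imread("pics/scene0.png")[185:255,240:340];B=cv2.imread("pics/side0.png")[195:275,265:365]
A=cv2.resize(A,(800,560),interpolation=cv2.INTER_CUBIC);cv2.imwrite("pics/cA.png",A)
cv2.imwrite("pics/cB.png",cv2.resize(B,(750,600),interpolation=cv2.INTER_CUBIC))
for n,(r,c) in {"scene":((185,255),(240,340)),"side":((195,275),(265,365))}.items():
    D=np.load(n+"0.npy");W=cloud(n,D)[r[0]:r[1],c[0]:c[1]].reshape(-1,3)
    q=W[(W[:,2]>.03)];print(n,len(q),q.min(0),q.max(0))
    m=W[(W[:,2]>.044)&(W[:,2]<.056)];print(" base",len(m),np.median(m,0),cv2.minAreaRect((m[:,:2]*1000).astype(np.float32)))
    t=W[W[:,2]>.064];print(" teeth",len(t),t.mean(0),cv2.minAreaRect((t[:,:2]*1000).astype(np.float32)),np.percentile(t[:,2],[50,90,99]))
    rest=W[(W[:,2]>.03)&(W[:,2]<.044)];print(" low",cv2.minAreaRect((rest[:,:2]*1000).astype(np.float32)))
    tb=W[(abs(W[:,2])<.01)];print(" table z",np.median(tb[:,2]))
    a=cv2.minAreaRect((q[:,:2]*1000).astype(np.float32));print(" all",a)
E
```

```text
scene 1669 [ 0.45055534 -0.53594573  0.03004118] [0.90976413 0.06092504 0.74138934]
 base 549 [0.57309134 0.02098737 0.04803536] ((532.3070068359375, 21.232460021972656), (161.86520385742188, 68.57698822021484), 4.800309181213379)
 teeth 326 [ 0.59240226 -0.0159367   0.11726265] ((721.4248657226562, -251.40341186523438), (60.97196578979492, 679.725341796875), 28.37491226196289) [0.07062126 0.07511372 0.74138934]
 low ((531.9449462890625, 23.535396575927734), (162.59573364257812, 70.71144104003906), 1.5011475086212158)
 table z -0.0004894624660974304
 all ((734.121826171875, -207.29833984375), (152.790283203125, 729.446533203125), 39.95200729370117)
side 1884 [ 0.32370923 -0.43324062  0.03001016] [0.61155854 0.06045492 0.63349442]
 base 887 [0.53943687 0.01978209 0.04651139] ((530.3019409179688, 24.046140670776367), (161.20960998535156, 70.2752914428711), 0.9252016544342041)
 teeth 413 [ 0.54401048 -0.01701841  0.11899973] ((467.57977294921875, -194.90777587890625), (553.6033935546875, 59.40018081665039), 65.00682067871094) [0.07221382 0.07702436 0.63349442]
 low ((547.4320068359375, 17.205490112304688), (121.2417984008789, 176.524658203125), 54.90797805786133)
 table z 0.0016988326956349016
 all ((475.42681884765625, -188.88455200195312), (551.008056640625, 165.2347412109375), 74.85718536376953)
```

View pics/cA.png

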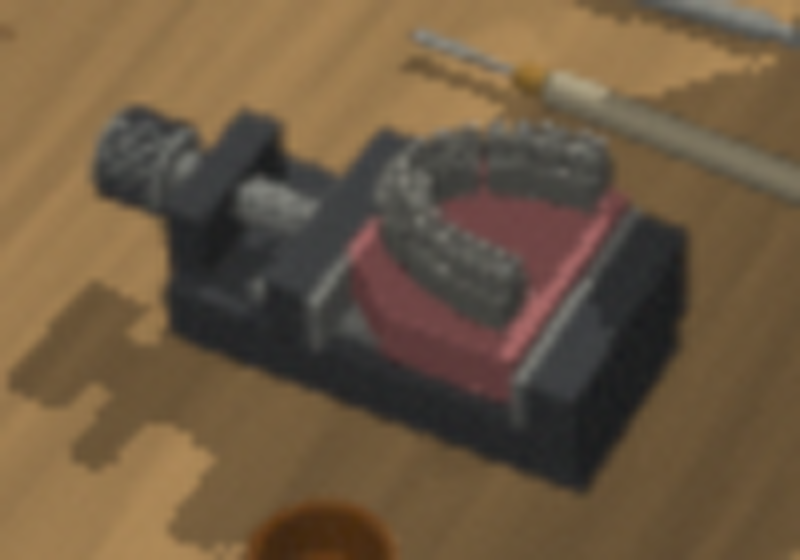

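```bash
python3 - <<'E'
from h import *
for n in("scene","side"):
    D=np.load(n+"0.npy");W=cloud(n,D).reshape(-1,3)
    k=(W[:,0]>.4)&(W[:,0]<.7)&(abs(W[:,1])<.1)&(D.ravel()>0)
    for lo,hi in((.03,.09),(.064,.09)):
        t=W[k&(W[:,2]>lo)&(W[:,2]<hi)];print(n,lo,t.min(0),t.max(0),cv2.minAreaRect((t[:,:2]*1000).astype(np.float32)))
print(arm.get_calibration("wrist"),arm.tip_reach)
E
```

```text
scene 0.03 [ 0.45055534 -0.01094522  0.03004118] [0.61385267 0.06092504 0.07640362] ((531.9000244140625, 23.97799301147461), (162.56954956054688, 70.84144592285156), 1.2057616710662842)
scene 0.064 [ 0.53934715 -0.00451661  0.06403035] [0.59230732 0.05710116 0.07640362] ((565.615478515625, 25.817535400390625), (52.38623809814453, 61.66012191772461), 1.0775176286697388)
side 0.03 [ 0.44927875 -0.08313759  0.03001016] [0.61155854 0.06045492 0.07831293] ((550.3084106445312, 21.299423217773438), (131.2486114501953, 176.524658203125), 54.90797805786133)
side 0.064 [ 0.53752878 -0.00568414  0.0640041 ] [0.59009184 0.0543581  0.07831293] ((563.7543334960938, 24.461824417114258), (60.05099868774414, 52.46059036254883), 89.6935806274414)
{'intrinsics': array([[309.70691629,   0.        , 323.74309656],
       [  0.        , 309.70691629, 203.97236526],
       [  0.        ,   0.        ,   1.        ]]), 'tool_from_camera': array([[-7.69772252e-04, -9.53246294e-01, -3.02193499e-01,
         8.18348601e-02],
       [ 9.99999601e-01, -8.70783086e-04,  1.99537066e-04,
         2.38744103e-04],
       [-4.53352956e-04, -3.02193225e-01,  9.53246584e-01,
        -9.18616703e-02],
       [ 0.00000000e+00,  0.00000000e+00,  0.00000000e+00,
         1.00000000e+00]])} 0.0655
```

>>> carry_out([
  [4,4,0,-0.05,0],
  [8,8,0,-0.1,0],
  [11,12,0,-0.15,0],
  [14,16,0,-0.2,0],
  [17,20,0,-0.22,0],
  [20,25,0,-0.22,0],
  [23,30,0,-0.22,0],
  [26,35,0,-0.22,0],
  [29,40,0,-0.22,0],
  [32,45,0,-0.22,0],
  [35,50,0,-0.22,0],
  [38,55,-1,-0.22,0],
  [40,59,-2,-0.22,0],
  [41,62,-3,-0.22,0],
  [41,62.5,-3,-0.22,0],
  [41,62.5,-3,-0.22,0],
  [41,62.5,-3,-0.22,0],
  [41,62.5,-3,-0.22,0],
])

```text
clock: 1.9
position: [0.5628, 0.018, 0.2613]
ee_rot: [-3.141, -0.042, 0.001]
force: [-0.0, -0.5, 0.3]
width: 0.003
```

```bash
cat >> h.py <<'E'
def wcloud(D,s):
    c=arm.get_calibration("wrist");K=np.array(c["intrinsics"]);T=np.array(c["tool_from_camera"])
    v,u=np.mgrid[:D.shape[0],:D.shape[1]];x=u-K[0,2];y=v-K[1,2];r=np.hypot(x,y)+1e-9;th=r/K[0,0]
    k=np.tan(th)/r*D;X=np.stack([x*k,y*k,D],-1)@T[:3,:3].T+T[:3,3]
    return X@cv2.Rodrigues(s["ee_rot"])[0].T+s["position"]
E
python3 - <<'E'
from h import *
s=arm.observe();I,D=arm.get_image("wrist");np.save("w1.npy",D);W=wcloud(D,s)
print(s["clock"])
k=(W[...,0]>.4)&(W[...,0]<.7)&(W[...,1]>-.02)&(W[...,1]<.07)&(D>0)
for lo,hi in((.03,.09),(.064,.09)):
    t=W[k&(W[...,2]>lo)&(W[...,2]<hi)];print(lo,len(t),t.min(0),t.max(0),cv2.minAreaRect((t[:,:2]*1000).astype(np.float32)))
o=np.array([.5685,.0245]);a=.02;R=np.array([[np.cos(a),-np.sin(a)],[np.sin(a),np.cos(a)]])
for n,M in(("wrist",W),("scene",cloud("scene",np.load("scene0.npy"))),("side",cloud("side",np.load("side0.npy")))):
    L=(M[...,:2]-o)@R
    for nm,b in dict(L=(0,24,17,31),R=(0,24,-31,-17),F=(-28,-16,-9,9),base=(0,25,-12,12)).items():
        q=M[...,2][(L[...,0]*1e3>b[0])&(L[...,0]*1e3<b[1])&(L[...,1]*1e3>b[2])&(L[...,1]*1e3<b[3])];q=q[(q<.1)]
        print(n,nm,len(q),np.percentile(q,[5,50,80,95,99]).round(4) if len(q) else 0)
cv2.imwrite("pics/w1.png",I[...,::-1])
E
```

```text
1.9
0.03 5805 [ 0.4900341  -0.00959559  0.0300432 ] [0.61081934 0.06129268 0.07633149] ((550.5140380859375, 25.60973358154297), (119.90665435791016, 69.60968017578125), 1.3889381885528564)
0.064 1543 [ 0.53723992 -0.00469618  0.06402252] [0.58934769 0.05626286 0.07633149] ((563.0946655273438, 25.399982452392578), (51.6806526184082, 61.13154983520508), 1.2566039562225342)
wrist L 443 [0.0481 0.0696 0.073  0.0741 0.0747]
wrist R 391 [0.0475 0.0713 0.0737 0.0747 0.0757]
wrist F 288 [0.0492 0.0679 0.072  0.0743 0.0747]
wrist base 599 [0.0438 0.0493 0.05   0.0505 0.0509]
scene L 130 [0.0481 0.0649 0.0716 0.0739 0.0743]
scene R 244 [0.0001 0.0495 0.0687 0.0743 0.0752]
scene F 41 [0.0588 0.0691 0.0724 0.0748 0.0751]
scene base 65 [0.0476 0.0496 0.0505 0.0512 0.0521]
side L 108 [0.0511 0.0694 0.0743 0.0765 0.0771]
side R 236 [0.0014 0.0516 0.0717 0.0758 0.077 ]
side F 48 [0.052  0.0707 0.0741 0.0762 0.0765]
side base 37 [0.0502 0.0516 0.0528 0.0532 0.0541]
```

View pics/w1.png

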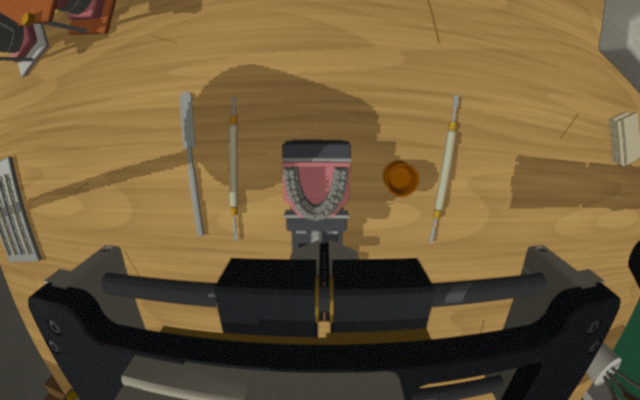

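The wrist view shows the arch at about (318,190) with its opening facing away from the robot. The shut fingers are at about (323,290). I'll check how large the shut fingertips are in the depth image.

```bash
python3 - <<'E'
from h import *
D=np.load("w1.npy");s=dict(ee_rot=np.zeros(3),position=np.zeros(3));W=wcloud(D,s)*1e3
for lo in range(-10,75,8):
    q=W[(D>0)&(W[...,2]>lo)&(W[...,2]<lo+8)&(abs(W[...,0])<70)&(abs(W[...,1])<110)]
    if len(q):print(lo,len(q),q.min(0).round(),q.max(0).round(),np.unique((q[:,1]//5*5)).astype(int))
E
```

```text
-10 3137 [-35. -87. -10.] [37. 86. -2.] [-90 -85 -80 -35 -30 -25 -20 -15 -10  -5   0   5  10  15  20  25  30  75
  80  85]
-2 373 [-37. -85.  -2.] [37. 87.  4.] [-90 -85 -80  -5   0  75  80  85]
14 103 [-10.  -2.  19.] [11.  3. 22.] [-5  0]
22 96 [ 8. -3. 22.] [11.  4. 30.] [-5  0]
30 131 [ 8. -3. 30.] [12.  4. 38.] [-5  0]
38 228 [  8. -17.  38.] [11. 17. 46.] [-20 -15 -10  -5   0   5  10  15]
46 457 [  8. -17.  46.] [12. 17. 54.] [-20 -15 -10  -5   0   5  10  15]
54 293 [  9. -14.  54.] [12. 17. 62.] [-15 -10  -5   0   5  10  15]
62 82 [ 9. -7. 62.] [11.  9. 67.] [-10  -5   0   5]
```

>>> carry_out([
  [0.8,1.5,-4,0,0],
  [1.5,3.1,-8,0,0],
  [1.5,3.1,-10,0,0],
  [1.5,3.1,-11,0,0],
  [1.5,3.1,-11.4,0,0],
  [1.5,3.1,-11.6,0,0],
  [1.5,3.1,-11.7,0,0],
  [1.5,3.1,-11.8,0,0],
  [1.5,3.1,-11.9,0,0],
  [1.5,3.1,-12.0,0,0],
  [1.5,3.1,-12.1,0,0],
  [1.5,3.1,-12.2,0,0],
  [1.5,3.1,-12.3,0,0],
  [1.5,3.1,-12.3,0,0],
])

```text
clock: 3.35
position: [0.5778, 0.0486, 0.1385]
ee_rot: [-3.141, -0.04, 0.001]
force: [-0.0, 0.5, 0.3]
width: 0.004
```

>>> carry_out([
  [0,0,-0.05,0,0],
  [0,0,-0.1,0,0],
  [0,0,-0.15,0,0],
  [0,0,-0.2,0,0],
])

```text
clock: 3.75
position: [0.5779, 0.0486, 0.1365]
ee_rot: [-3.141, -0.04, 0.001]
force: [-0.5, 0.2, 2.0]
width: 0.003
```

Pushing at about 2 N with the tip at 71 mm, so I'll go on to the stop.

>>> carry_out([
  [0,0,-0.04,0,0],
  [0,0,-0.08,0,0],
  [0,0,-0.12,0,0],
])

```text
clock: 4.05
position: [0.5779, 0.0486, 0.1354]
ee_rot: [-3.141, -0.04, 0.0]
force: [-1.7, 0.1, 5.5]
width: 0.003
```

>>> carry_out([
  [0,0,-0.03,0,0],
  [0,0,-0.05,0,0],
])

```text
clock: 4.25
position: [0.578, 0.0487, 0.1353]
ee_rot: [-3.141, -0.04, 0.0]
force: [-1.9, -0.9, 7.7]
width: 0.006
```

>>> carry_out([
  [0,0,0.5,0,0],
  [0,0,2,0,0],
  [0,-2.5,2,0,0],
  [0,-4.75,2,0,0],
  [0,-4.75,1.4,0,0],
  [0,-4.75,1.0,0,0],
  [0,-4.75,0.8,0,0],
  [0,-4.75,0.7,0,0],
  [0,-4.75,0.6,0,0],
  [0,-4.75,0.5,0,0],
  [0,-4.75,0.4,0,0],
  [0,-4.75,0.3,0,0],
  [0,-4.75,0.2,0,0],
  [0,-4.75,0.12,0,0],
  [0,-4.75,0.08,0,0],
])

```text
clock: 5.75
position: [0.5781, 0.0012, 0.1361]
ee_rot: [-3.141, -0.04, -0.0]
force: [-0.0, 1.1, 1.4]
width: 0.008
```

>>> carry_out([
  [0,0,-0.04,0,0],
  [0,0,-0.08,0,0],
  [0,0,-0.12,0,0],
])

```text
clock: 6.05
position: [0.5782, 0.0011, 0.1352]
ee_rot: [-3.141, -0.04, -0.001]
force: [-2.1, -0.4, 7.0]
width: 0.004
```

>>> carry_out([
  [0,0,-0.04,0,0],
  [0,0,-0.04,0,0],
])

```text
clock: 6.25
position: [0.5782, 0.0011, 0.1352]
ee_rot: [-3.141, -0.04, -0.001]
force: [-2.2, 1.8, 6.9]
width: 0.008
```

>>> carry_out([
  [0,0,0.5,0,0],
  [0,0,3,0,0],
  [-2,1.2,7,0,0],
  [-3.75,2.35,11,0,0],
  [-3.75,2.35,12,0,0],
  [-3.75,2.35,12,0,0],
  [-3.75,2.35,12,0,0],
])

```text
clock: 6.95
position: [0.5407, 0.0238, 0.2544]
ee_rot: [3.141, 0.039, 0.0]
force: [-0.5, 0.6, 0.1]
width: 0.005
```

```bash
python3 - <<'E'
from h import *
s=arm.observe();I,D=arm.get_image("wrist");W=wcloud(D,s);print(s["clock"],s["position"])
o=np.array([.565,.025]);a=.02;R=np.array([[np.cos(a),-np.sin(a)],[np.sin(a),np.cos(a)]]);L=(W[...,:2]-o)@R*1e3
for nm,b in dict(L=(0,24,17,31),R=(0,24,-31,-17),F=(-28,-16,-9,9),base=(0,25,-12,12)).items():
    q=W[...,2][(L[...,0]>b[0])&(L[...,0]<b[1])&(L[...,1]>b[2])&(L[...,1]<b[3])&(D>0)];print(nm,len(q),np.percentile(q,[50,80,95,99]).round(4))
f=(W[...,2]>.070)&(W[...,2]<.085)&(abs(L[...,1])<8)&(abs(L[...,0])<40);print(L[f].min(0),L[f].max(0),np.median(L[f],0),f.sum())
cv2.imwrite("pics/w2.png",cv2.resize(I[100:260,220:420,::-1],(750,600)))
E
```

```text
6.95 [0.54066824 0.02383512 0.25436189]
L 5263 [0.2779 0.2948 0.3029 0.3052]
R 5076 [0.2777 0.2915 0.2963 0.302 ]
F 251 [0.0699 0.0737 0.251  0.2521]
base 11329 [0.2787 0.2991 0.3039 0.3052]
[-22.73819662  -7.80920613] [-16.2410895    7.87059103] [-20.06611463  -0.39599471] 84
```

View pics/w2.png

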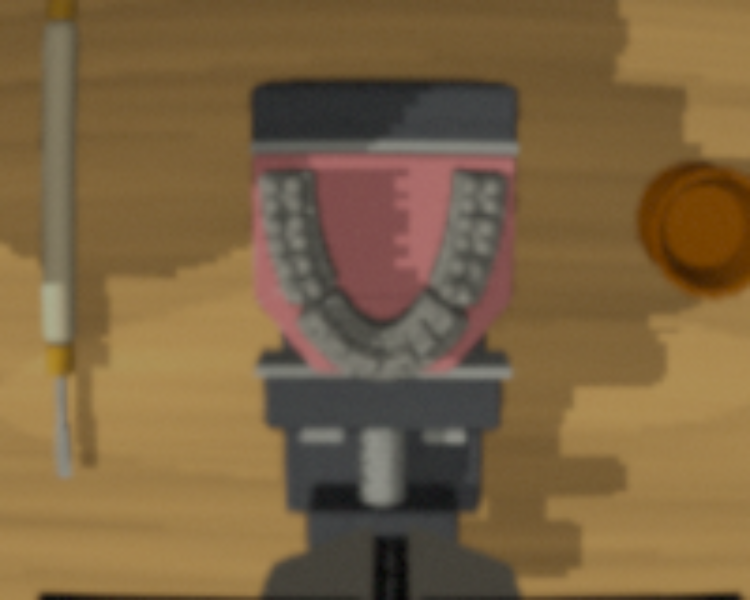

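The view shows the two side sections seated and the front standing higher, with the seams at (315,305) and (440,300) in the crop. Next is the front section.

>>> carry_out([
  [0.15,0.1,-4,0,0],
  [0.15,0.1,-8,0,0],
  [0.15,0.1,-10,0,0],
  [0.15,0.1,-10.7,0,0],
  [0.15,0.1,-11.1,0,0],
  [0.15,0.1,-11.2,0,0],
  [0.15,0.1,-11.3,0,0],
  [0.15,0.1,-11.4,0,0],
  [0.15,0.1,-11.5,0,0],
  [0.15,0.1,-11.6,0,0],
  [0.15,0.1,-11.7,0,0],
  [0.15,0.1,-11.8,0,0],
  [0.15,0.1,-11.84,0,0],
])

```text
clock: 8.3
position: [0.5423, 0.0248, 0.1355]
ee_rot: [3.141, 0.038, -0.001]
force: [0.5, 0.3, 5.0]
width: 0.005
```

>>> carry_out([
  [0,0,-0.04,0,0],
  [0,0,-0.08,0,0],
  [0,0,-0.12,0,0],
])

```text
clock: 8.6
position: [0.5424, 0.0249, 0.1349]
ee_rot: [3.141, 0.038, -0.0]
force: [-1.2, -0.2, 11.5]
width: 0.002
```

>>> carry_out([
  [0,0,-0.02,0,0],
  [0,0,-0.02,0,0],
])

```text
clock: 8.8
position: [0.5424, 0.0249, 0.1352]
ee_rot: [3.141, 0.038, 0.0]
force: [-1.4, -0.4, 8.1]
width: 0.008
```

>>> carry_out([
  [0,0,0.5,0,0],
  [0,0,3,0,0],
  [0,0,7,0,0],
  [-1,0,11,0,0],
  [-2,0,14,0,0],
  [-2,0,14,0,0],
  [-2,0,14,0,0],
])

```text
clock: 9.5
position: [0.5222, 0.0248, 0.2756]
ee_rot: [3.141, 0.038, 0.002]
force: [-1.0, 0.1, -1.5]
width: 0.01
```

```bash
python3 - <<'E'
from h import *
s=arm.observe();I,D=arm.get_image("wrist");W=wcloud(D,s);print(s["clock"],s["position"],s["force"])
o=np.array([.565,.025]);a=.02;R=np.array([[np.cos(a),-np.sin(a)],[np.sin(a),np.cos(a)]])
for n,M in(("wrist",W),("before scene",cloud("scene",np.load("scene0.npy"))),("scene",cloud("scene",arm.get_image("scene")[1])),("side",cloud("side",arm.get_image("side")[1]))):
  L=(M[...,:2]-o)@R*1e3
  for nm,b in dict(L=(2,22,17,31),R=(2,22,-31,-17),F=(-28,-16,-9,9),base=(0,25,-12,12)).items():
    q=M[...,2][(L[...,0]>b[0])&(L[...,0]<b[1])&(L[...,1]>b[2])&(L[...,1]<b[3])&(M[...,2]<.1)];print(n,nm,len(q),np.percentile(q,[50,80,95,99]).round(4) if len(q) else 0)
cv2.imwrite("pics/w3.png",cv2.resize(I[60:260,200:450,::-1],(750,600)))
A=arm.get_image("scene")[0][185:255,240:340,::-1];cv2.imwrite("pics/s3.png",cv2.resize(A,(800,560),interpolation=cv2.INTER_CUBIC))
E
```

```text
9.5 [0.5222144  0.02478377 0.27561998] [-0.96641812  0.12007385 -1.49759572]
wrist L 292 [0.0677 0.069  0.0698 0.0703]
wrist R 255 [0.0675 0.0687 0.0695 0.0704]
wrist F 192 [0.0649 0.0689 0.0698 0.0702]
wrist base 560 [0.0494 0.05   0.0506 0.051 ]
before scene L 90 [0.0675 0.0721 0.0739 0.0744]
before scene R 191 [0.0495 0.0698 0.0742 0.0751]
before scene F 27 [0.07   0.0727 0.0746 0.0751]
before scene base 57 [0.0497 0.0507 0.0512 0.0516]
scene L 74 [0.0641 0.0685 0.0695 0.0699]
scene R 171 [0.0497 0.0654 0.0691 0.0701]
scene F 25 [0.0662 0.0688 0.0693 0.0694]
scene base 70 [0.0496 0.0504 0.0517 0.0523]
side L 70 [0.0681 0.0708 0.0722 0.0731]
side R 186 [0.0533 0.0681 0.0714 0.0729]
side F 67 [0.064  0.0693 0.0706 0.0716]
side base 65 [0.0517 0.0524 0.0535 0.0539]
```

View pics/s3.png

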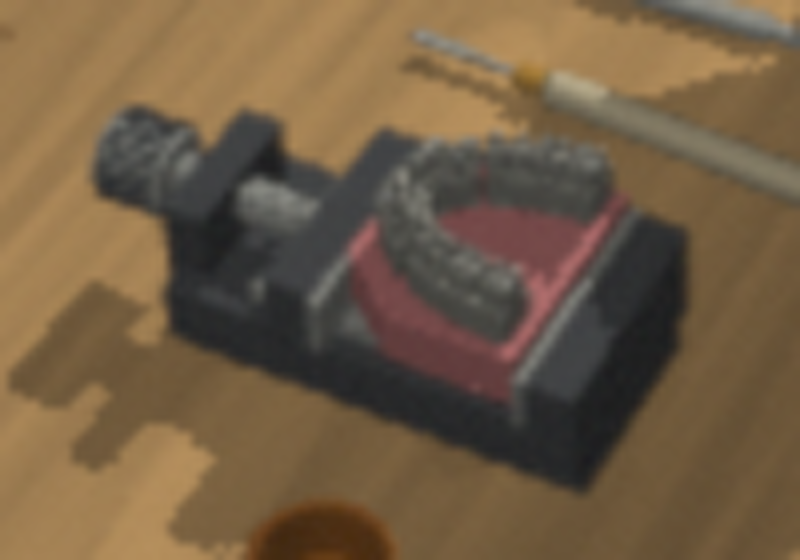

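View pics/w3.png

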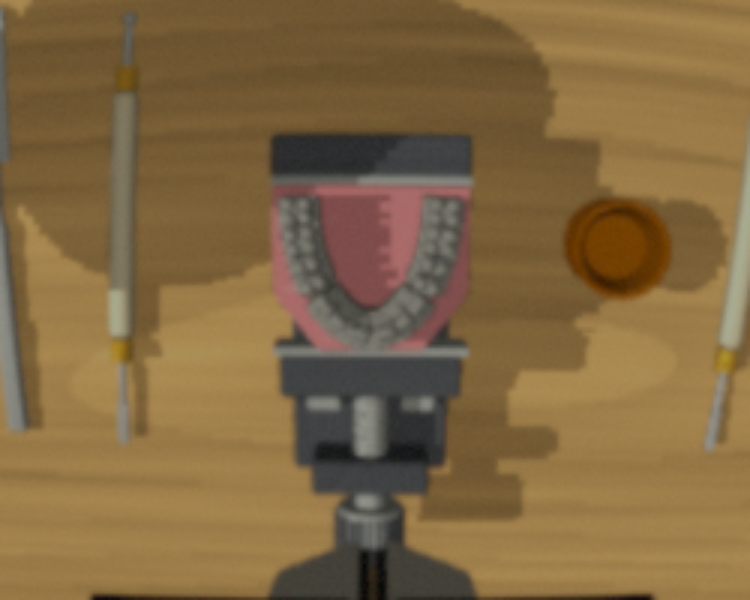

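All three sections now read 70 mm in the wrist depth, against 70 mm for home. The seams are closed and level in both pictures, and the tools and dish haven't moved.

```bash
python3 -c "
from cell import arm
print(arm.sign_off())"
```

```text
the job is handed in; nothing more can be done
None
```

I pressed the left section home first, then the right, then the front, using the shut fingertips. The job was handed in at about 10 s of the 35 s allowed.

- **Seating:** each section met a hard stop with the tool at nearly the same height (135.2–135.3 mm, fingertips at about 69.8 mm). The left and right took 7–8 N. The front briefly read 11.5 N and settled at 8.1 N.
- **Final heights:** the wrist depth put the tops of all three at about 70 mm with the base at 50 mm, as they should be at home. The scene camera agreed at 69–70 mm. The side camera read 2–3 mm higher on the two side sections and about 1.5 mm higher on the front. It reads about 2 mm high on the base too, so this looks like calibration offset.
- **Surroundings:** in the last pictures the carvers, spatula and dish looked unmoved, judged by eye. The arm was clear of everything.
- **Disagreement:** the last force reading, with the tool in the air, was about -1.5 N in z rather than zero. I took this as leftover motion noise.

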